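Slide out the blue shield plate and stack it in its cradle

TASK

Slide the blue shield plate along its lane until one end sticks out clear over the edge of the white tray, grip it there and set it down flat, centred and let go, on the green rubber rest block. Then take it again across its middle and lay it flat inside the aluminium cradle, squarely on top of the two plates already stacked there, and let go. Never let it drop to the bench, leave the two other plates in their lanes, and do not knock over or shift the glassware, lamp, bottle, carton or valve key.

Things in the scene. Friction and masses are not known exactly. Their poses are not given: they have to be found in the camera images.
- blue_plate: the blue shield plate, stiff metal, 150 x 60 x 5 mm (x, y, z), 0.08 to 0.17 kg. Origin: centre of its underside; x along its length. It starts flat in one of the tray's three lanes, too deep between the walls to be gripped, its ends inside the tray's edges. A shut gripper pressed on it from above with 5 to 20 N drags it along the lane
- amber_plate: another plate of the same size, amber, in another lane of the tray; leave it there. Origin: centre of its underside, x along its length
- grey_plate: another plate of the same size, grey, in the remaining lane; leave it there. Origin: centre of its underside, x along its length
- deck: fixed tray of white slippery plastic (plates slide on it far more easily than under rubber fingertips): a block 180 (x) by 226 mm (y), its flat upper face 45 mm above the bench, with four walls along x, 7 mm thick and 14 mm high, that make three lanes 66 mm wide, centred at y = -73, 0 and +73 mm. The lanes are open at both ends (x = -90 and +90 mm). Origin: centre of its underside on the bench
- rest: the green rubber rest block, fixed: 90 mm (x) by 44 mm (y), 50 mm high, so a plate laid along it overhangs both its long sides by 8 mm. Origin: centre of its underside; x along its length
- cradle: fixed aluminium cradle. Origin: centre of underside, x along its length. Bed 30 mm above the bench; 5 mm guides rise to 58 mm, leaving 156 (x) by 66 mm (y) inside: one at each end, and four side guides at the corners. Along the middle 90 mm of its long sides there is no guide and the bed is 44 mm wide: room for fingers beside a plate only there. It holds two plates, top face at 40 mm
- stacked1: the lower plate already in the cradle, 150 x 60 x 5 mm, origin at the centre of its underside
- stacked2: the upper plate already in the cradle, 150 x 60 x 5 mm, origin at the centre of its underside
- beaker: glass beaker, loose, 72 mm in diameter and 120 mm tall, standing close before one of the two open ends of the tray, in the way of a plate coming out there. Origin: centre of its underside
- key: steel T-shaped valve key lying on the bench close before the other end of the tray, 12 mm high, bar 102 mm, stem 56 mm; an overhanging plate and fingers pass above it. Origin: on the bench under the middle of the bar
- bottle: amber glass bottle, loose, 68 mm in diameter, 150 mm tall. Origin: centre of its underside
- carton: red carton, loose, 112 x 92 x 68 mm. Origin: centre of its underside
- lamp: spare lamp standing on its blue foot, loose, 48 mm in diameter, 125 mm tall. Origin: centre of its underside
- beaker2: smaller glass beaker, loose, 68 mm in diameter, 90 mm tall. Origin: centre of its underside
There are look-alikes about, which are no part of the job. What is shaped like the stacked2 but red is not meant.

How it is judged (in metres and radians):
On the way, in this order (a step that is already met when the one before it is completed fails the run):
1. the blue plate, still lying flat in its lane, sticks out at least 25 mm over one end of the tray ((x of blue_plate in the frame of deck below -0.04 m or x of blue_plate in the frame of deck above 0.04 m) and z of blue_plate in the frame of deck below 0.049 m and angle between blue_plate's own z axis and vertical below 0.06 rad), for 0.2 s.
2. the blue plate lies flat and let go on the rest block, its centre within 35 mm of the block's (horizontal distance between blue_plate and rest below 0.035 m and z of blue_plate in the frame of rest between 0.047 and 0.053 m and angle between blue_plate's own z axis and vertical below 0.06 rad and contact force between the fingers and blue_plate below 0.05 N and linear speed of blue_plate below 0.01 m/s), for 0.2 s.
At the end, for the whole second after the job is handed in: the blue plate lies at rest, flat (0.04 rad), in the cradle on top of the two plates: centre within 5 mm of the cradle's in x and y, underside 37 to 43 mm above the bench, length along the cradle's within 0.08 rad; both lower plates in place (moved under 12 mm) (x of blue_plate in the frame of cradle between -0.005 and 0.005 m and y of blue_plate in the frame of cradle between -0.005 and 0.005 m and z of blue_plate in the frame of cradle between 0.037 and 0.043 m and angle between the x axis of blue_plate and the x axis of cradle, either way round below 0.08 rad and angle between blue_plate's own z axis and vertical below 0.04 rad and linear speed of blue_plate below 0.01 m/s and z of stacked1 in the frame of cradle between 0.027 and 0.033 m and distance of each of stacked1, stacked2 from where it was at the start of the episode below 0.012 m and z of stacked2 in the frame of cradle between 0.032 and 0.038 m); the robot touches nothing.
It fails at once if the blue plate drops to the bench (height (world z) of blue_plate below 0.02 m).
It fails at once if another plate in the tray is shifted by more than 15 mm (distance of any of amber_plate, grey_plate from where it was at the start of the episode above 0.015 m).
It fails at once if a beaker, the key, bottle, carton or lamp is knocked over or shifted by more than 20 mm (distance of any of beaker, key, bottle, carton, lamp, beaker2 from where it was at the start of the episode above 0.02 m or angle between any of beaker, key, bottle, carton, lamp, beaker2's own z axis and vertical above 0.3 rad).
It also fails if it takes over 61 s, if anything falls off the work surface, if the arm or the gripper's body presses on something with over 40 N, if the wrist force passes 120 N, or if a joint passes its speed limit or range.

ROBOT

A 6-joint arm with a two-finger parallel gripper is mounted at the origin on the work surface. World frame = base frame: x ahead of the robot, y to its left, z up, the work surface at z = 0. Lengths are in m, angles in degrees, forces in N, time in s.
With the tool pointing down it reaches from about 0.375 to 0.9 m from the base axis. Payload 3.1 kg.
Tool frame: the origin (TCP) lies on the centre line of the jaws, within the pads' length; the fingertips stand 22 mm ahead of it and the grasp point (between the pads) lies 3 mm ahead of it; z points along the fingers, y is the line along which they close (so a half turn about z gives the same grasp; the last joint's range is limited). The gripper opens to 87 mm and grips with 3 to 60 N. Pads are 19 mm wide; open, the fingers measure 117 mm over their backs; the gripper's body (75 mm by 190 mm) begins 51 mm behind the grasp point.
Start: joints at [57.611, 30.224, 82.088, -0, 67.689, -10.227], TCP at [0.236, 0.579, 0.245] pointing down, gripper open.
Joint ranges: [-176.69, 176.69], [-43.24, 126.21], [12.49, 139.97], [-82, 262], [0, 151.66], [-163.58, 163.58]. Speed limits (degrees/s): [159.86, 159.86, 180, 180, 180, 180].

INTERFACE

Orientations are given as a 3x3 rotation matrix whose columns are the frame's x, y, z axes.
In Python, from rig import * gives the robot as it stands.
- The arm moves only by the shell command python3 -m jog 'ROWS'. ROWS is text: rows parted by semicolons, each of 7 numbers parted by spaces: the shift along the tool's x, y, z in mm, then the turn, a rotation vector about the tool's x, y, z in rad, then the finger opening in mm, from 0 to 87. In form: tx ty tz ax ay az fingers; .... A call has 1 to 12 rows; each row shifts and turns the commanded pose from where the row before left it, along the tool's axes as they then stand; what a row does not reach is not made up. A row lasts 1/8 s, in which the tool goes at most 62.5 mm and 10.7 degrees, less where a joint would pass 70% of its speed; a pose out of reach is approached as far as the arm can. A call with a gripper value outside its range is refused whole. The fingers move at their own pace and stop on an object; the grip force is fixed at half the most. Time passes only in rows, so rows that do not move let the fingers close. It gives the time, the measured TCP pose, the force, the opening and the grip force at its end, in the units of the state.
- read_state(): the state, without advancing time (a new reading comes with each control period).
- capture(name): name is "scene" or "top" or "wrist"; returns a dict with "color" (384x512x3 uint8, red, green, blue), "camera_matrix" (3x3 intrinsics, pixels), "R" (3x3) and "t" (3): a world point X has camera coordinates R X + t. Camera axes: x right, y down, z forward; pixel columns grow to the right and rows downward; lengths in m; the calibration is good to about 2 mm. A picture is of the moment at which its call begins. There is no depth.
- hand_in(): hands the job in; it is judged then, once.
Trained networks look in the newest picture that a camera, given by its name, has taken for a name from the list of things; names that differ only in an ending like _2 or _b are one class to them, and where a whole thing is asked for, a point or a joint stands for the part that bears it (a point fixed in the world has none). Each returns a list of dicts, best first, with "conf" (0 to 1); they miss things now and then, are a little off and sometimes report something else, mostly with a low value. They report only what shows in the picture. A call takes as long as a camera call. They do not tell look-alikes from the thing itself.
- find_in(camera, target): "at" ([x, y, z] in m, in world coordinates, good to about 4 mm: the middle of the surface that is visible of it).
- trace(camera, target): "pixels" (384x512 bool, what is visible of it).
- place_of(camera, target): "at" ([x, y, z] in m, in world coordinates, good to about 4 mm: a listed point, or the origin of a listed thing).
The state is a dict: "time_s": time; "joint_positions": joint angles; "qvel": joint speeds; "tau": joint torques, N m; "position": TCP position; "tcp_rot": TCP orientation; "force": force on the tool from outside, world axes, zero at the start; "moment": the same for the moment, N m; "opening": opening from 0.0 (shut) to 1.0 (fully open); "grasp_force": force on a finger pad.
Only numpy, scipy, OpenCV 4.12 (cv2) and the standard library are available. Lean on these libraries where they do the work, as an engineer would, in place of code of your own. Each camera call takes 0.05 s, during which the arm holds its last target. There are 200 camera calls.

## Working session

There is one attempt and no reset: what is moved stays moved. The work goes in short steps, Python scripts to look and compute and a shell command to move; the robot and the scene stay as the last step left them, time stands still between calls to the robot, and variables do not carry over. Pictures are saved under pics/ and viewed, at most 14 in all, crops included, and the job is handed in when it is done.

```bash
ls; mkdir -p pics; cat > h.py <<'E'
from rig import *
import numpy as np, cv2
def snap(c,n):
    d=capture(c); cv2.imwrite(f'pics/{n}.png',cv2.cvtColor(d['color'],cv2.COLOR_RGB2BGR)); return d
def ray(d,uv):
    K,R,t=map(np.array,(d['camera_matrix'],d['R'],d['t']))
    o=-R.T@t; v=R.T@np.linalg.solve(K,[uv[0],uv[1],1.]); return o,v
def at_z(d,uv,z):
    o,v=ray(d,uv); return o+v*(z-o[2])/v[2]
def tri(obs):
    A=np.zeros((3,3));b=np.zeros(3)
    for d,uv in obs:
        o,v=ray(d,uv); v=v/np.linalg.norm(v); P=np.eye(3)-np.outer(v,v); A+=P;b+=P@o
    return np.linalg.solve(A,b)
E
cat > a.py <<'E'
from h import *
np.set_printoptions(precision=3,suppress=True)
ds={c:snap(c,c+'0') for c in('scene','top','wrist')}
cv2.imwrite('pics/all0.png',np.vstack([cv2.resize(cv2.imread(f'pics/{c}0.png'),(400,300)) for c in('scene','top')]))
for c in('scene','top'):
    for n in 'blue_plate amber_plate grey_plate deck rest cradle stacked2 beaker key bottle carton lamp beaker2'.split():
        print(c,n,[(np.array(r['at']),round(r['conf'],2)) for r in place_of(c,n)][:3])
s=read_state();print(s['time_s'],s['tcp_rot'],s['opening'])
E
python3 a.py
```

```text
pics
scene blue_plate [(array([0.58 , 0.09 , 0.044]), 0.79), (array([0.565, 0.019, 0.044]), 0.37), (array([ 0.339,  0.214, -0.001]), 0.34)]
scene amber_plate [(array([0.566, 0.016, 0.043]), 0.71)]
scene grey_plate []
scene deck [(array([0.567, 0.018, 0.006]), 0.95), (array([ 0.711, -0.266,  0.001]), 0.44)]
scene rest [(array([ 0.52 , -0.313,  0.003]), 0.64), (array([ 0.708, -0.267, -0.   ]), 0.58)]
scene cradle [(array([0.486, 0.31 , 0.   ]), 0.7)]
scene stacked2 [(array([0.692, 0.478, 0.   ]), 0.98), (array([0.492, 0.305, 0.034]), 0.83), (array([ 0.521, -0.314, -0.004]), 0.62)]
scene beaker [(array([0.407, 0.043, 0.001]), 0.95), (array([ 0.351, -0.194,  0.   ]), 0.92)]
scene key [(array([ 0.74 ,  0.031, -0.   ]), 0.6)]
scene bottle [(array([ 0.707, -0.267, -0.   ]), 0.84), (array([0.567, 0.02 , 0.006]), 0.67)]
scene carton [(array([0.713, 0.297, 0.002]), 0.83)]
scene lamp [(array([ 0.34 ,  0.215, -0.002]), 0.94)]
scene beaker2 [(array([0.407, 0.043, 0.001]), 0.95), (array([ 0.351, -0.194,  0.   ]), 0.92)]
top blue_plate [(array([0.586, 0.093, 0.048]), 0.69), (array([ 0.738,  0.03 , 
[... 190 characters left out ...]
8,  0.003]), 0.28)]
top deck [(array([0.567, 0.017, 0.001]), 0.79)]
top rest [(array([ 0.523, -0.314, -0.003]), 0.6)]
top cradle []
top stacked2 [(array([0.489, 0.309, 0.035]), 0.7), (array([0.691, 0.478, 0.001]), 0.61)]
top beaker [(array([0.403, 0.038, 0.003]), 0.98), (array([ 0.356, -0.195, -0.002]), 0.79)]
top key [(array([ 0.737,  0.027, -0.002]), 0.45)]
top bottle []
top carton [(array([0.707, 0.299, 0.002]), 0.91)]
top lamp [(array([0.343, 0.215, 0.   ]), 0.59), (array([0.488, 0.307, 0.035]), 0.58)]
top beaker2 [(array([0.403, 0.038, 0.003]), 0.98), (array([ 0.356, -0.195, -0.002]), 0.79)]
1.45 [[-0.926  0.377 -0.   ]
 [ 0.377  0.926 -0.   ]
 [ 0.    -0.    -1.   ]] 1.0021582242866807
```

View pictures.

```bash
python3 -c "
import cv2,numpy as np
a=cv2.imread('pics/top0.png');cv2.imwrite('pics/top0b.png',cv2.resize(a,(800,600)))"
```

```text
(no output)
```

View pics/top0b.png

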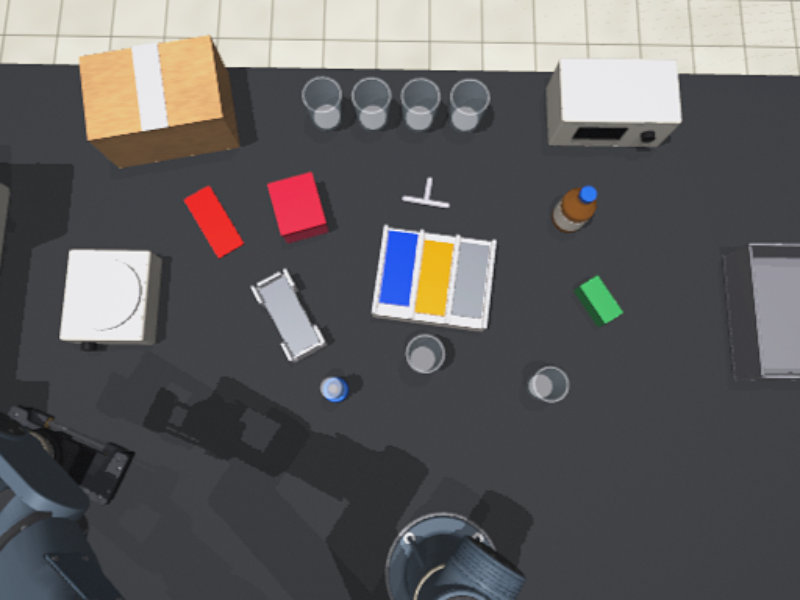

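View pics/scene0.png

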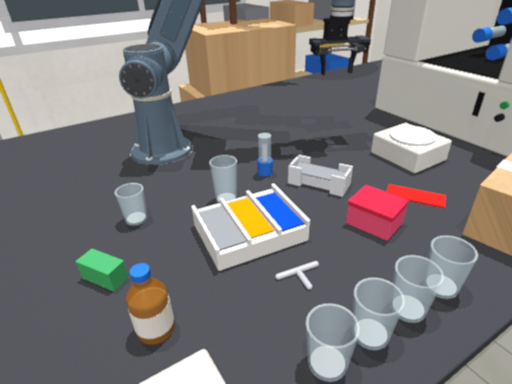

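Top view (800x600): the blue plate is at (399,268), amber at (435,276), grey at (471,281). The beaker is before the near end (425,353) and the key before the far end (428,195). The rest is at (601,299) and the cradle at (288,315). The scene view agrees, with blue at (279,211), rest at (102,269) and cradle at (320,175).
Could be taken for the blue plate: amber (435,276), grey (471,281), the lamp's blue foot (334,389). For stacked2: the red bar (213,221). For rest: none. I choose (399,268), the flat blue plate in the left lane, and push it out of the far (+x) end, over the key.

```bash
cat > b.py <<'E'
from h import *
np.set_printoptions(precision=4,suppress=True)
D={c:capture(c) for c in('top','scene')}
def seg(c,name,near,lo,hi):
    tr=[r for r in trace(c,name)]
    hsv=cv2.cvtColor(D[c]['color'],cv2.COLOR_RGB2HSV)
    m=cv2.inRange(hsv,np.array(lo),np.array(hi))
    n,l,st,ce=cv2.connectedComponentsWithStats(m)
    P=near
    i=min([k for k in range(1,n) if st[k,4]>60],key=lambda k:np.hypot(*(ce[k]-P)))
    return (l==i).astype(np.uint8),ce[i],st[i,4],[(round(r['conf'],2),(r['pixels']&(l==i)).sum()) for r in tr][:2]
T={'blue_plate':((255,171),(279,211),(105,120,60),(125,255,255),.05),
 'rest':((384,190),(100,260),(55,100,60),(80,255,255),.05),
 'amber_plate':((278,176),(249,215),(15,150,100),(28,255,255),.05)}
for n,(a,b,lo,hi,z) in T.items():
    ob=[]
    for c,p in(('top',a),('scene',b)):
        m,ce,A,tr=seg(c,n,p,lo,hi)
        ys,xs=np.nonzero(m); 
        if n=='rest':  # top face = bright part
            v=D[c]['color'].max(2); th=cv2.threshold(v[m>0],0,255,cv2.THRESH_OTSU)[0]; m=m*(v>th); ce=np.array([np.nonzero(m)[1].mean(),np.nonzero(m)[0].mean()]);A=m.sum()
        cs=max(cv2.findContours(m,cv2.RETR_EXTERNAL,cv2.CHAIN_APPROX_NONE)[0],key=cv2.contourArea)[:,0]
        w=np.array([at_z(D[c],p,z)[:2]*1000 for p in cs],np.float32)
        r=cv2.minAreaRect(w); bx=cv2.boxPoints(r)
        print(n,c,ce,A,tr,'rect',np.round(r[0],1),np.round(r[1],1),round(r[2],1)); ob.append((D[c],ce))
    print('  tri',tri(ob))
im=cv2.cvtColor(D['top']['color'],cv2.COLOR_RGB2BGR)
cv2.imwrite('pics/crop1.png',np.hstack([cv2.resize(im[130:230,220:340],None,fx=3.3,fy=3.3,interpolation=2),cv2.resize(im[140:240,130:250],None,fx=3.3,fy=3.3,interpolation=2)]))
E
python3 b.py
```

```text
blue_plate top [254.7077 171.3636] 869 [(0.65, np.int64(834))] rect [583.9  89.7] [ 58.5 148.8] 83.2
blue_plate scene [279.8393 211.0589] 815 [(0.66, np.int64(813)), (0.59, np.int64(0))] rect [584.   93.3] [ 57.  149.9] 82.2
  tri [0.5854 0.0929 0.0459]
rest top [384.5779 191.3367] 398 [(0.62, np.int64(538))] rect [ 524.4 -314.1] [89.3 43.6] 31.6
rest scene [ 99.1687 261.0426] 658 [(0.63, np.int64(1421))] rect [ 523.8 -313.5] [90.6 44.2] 31.9
  tri [ 0.5241 -0.3138  0.0493]
amber_plate top [277.5088 177.416 ] 851 [(0.83, np.int64(842)), (0.69, np.int64(0))] rect [565.4  18.7] [ 57.9 147.4] 82.8
amber_plate scene [250.2811 217.3237] 868 [(0.68, np.int64(867)), (0.47, np.int64(0))] rect [566.4  21.8] [ 55.1 148. ] 82.4
  tri [0.5664 0.0209 0.0457]
```

View pics/crop1.png

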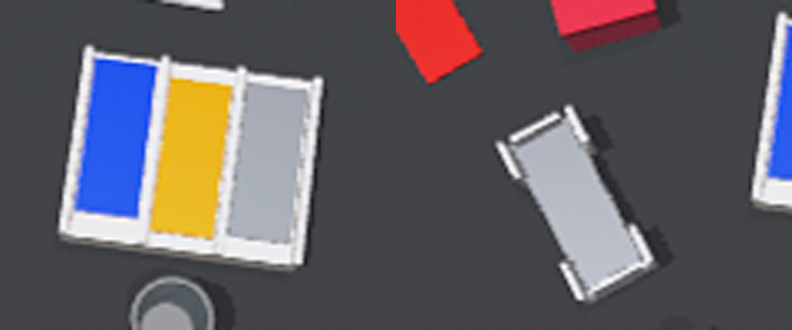

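The crop confirms blue plate in the tray's left lane, flat, ends inside the edges. The cradle holds a grey plate (crop ~(580,215)), and the red bar beside it is the look-alike. Next I measure the cradle.

```bash
cat > c.py <<'E'
from h import *
np.set_printoptions(precision=4,suppress=True)
ob=[]
for c in('top','scene'):
    d=capture(c)
    for n,z in (('stacked2',.04),('cradle',.058)):
      for r in trace(c,n)[:3]:
        m=r['pixels'].astype(np.uint8); ys,xs=np.nonzero(m)
        if n=='stacked2' and d['color'][m>0].astype(int).ptp(axis=1).mean()>60 if hasattr(np.ndarray,'ptp') else np.ptp(d['color'][m>0].astype(int),axis=1).mean()>60: continue
        cs=max(cv2.findContours(m,0,1)[0],key=cv2.contourArea)[:,0]
        w=np.array([at_z(d,p,z)[:2]*1000 for p in cs],np.float32); R=cv2.minAreaRect(w)
        print(c,n,round(r['conf'],2),m.sum(),[xs.mean().round(1),ys.mean().round(1)],np.round(R[0],1),np.round(R[1],1),round(R[2],1))
E
python3 c.py; python3 -c "
from h import *
s=read_state();print(s['time_s'],s['joint_positions'])"
```

```text
1.95 [ 5.76091936e+01  3.02234024e+01  8.20874252e+01 -2.87575250e-03
  6.76895100e+01 -1.02261762e+01]Traceback (most recent call last):
  File "c.py", line 9, in <module>
    if n=='stacked2' and d['color'][m>0].astype(int).ptp(axis=1).mean()>60 if hasattr(np.ndarray,'ptp') else np.ptp(d['color'][m>0].astype(int),axis=1).mean()>60: continue
                         ^^^^^^^^^^^^^^^^^^^^^^^^^^^^^^^
AttributeError: `ptp` was removed from the ndarray class in NumPy 2.0. Use np.ptp(arr, ...) instead.
```

```bash
sed -i "s/if n=='stacked2' and.*/if np.ptp(d['color'][m>0].astype(int),axis=1).mean()>60: continue/" c.py; python3 c.py
```

```text
top stacked2 0.72 904 [np.float64(183.8), np.float64(201.7)] [485.4 309.3] [147.9  63.1] 30.9
top cradle 0.88 278 [np.float64(186.1), np.float64(204.1)] [425.8 272.4] [42.7 77.7] 28.8
scene stacked2 0.3 1069 [np.float64(320.0), np.float64(177.1)] [491.2 299.5] [193.1 172.7] 29.5
scene cradle 0.73 1034 [np.float64(320.3), np.float64(177.2)] [515.  278.1] [187.4 162.8] 29.7
```

```bash
python3 -m jog '0 0 0 0 0 -0.1 0'
```

```text
time_s: 2.38
position: [0.2357, 0.5788, 0.2445]
tcp_rot: [[-0.96, 0.28, -0.0], [0.28, 0.96, -0.0], [0.0, -0.0, -1.0]]
force: [-0.3, 0.2, -0.0]
opening: 0.948
grasp_force: 0.0
```

```bash
cat >> h.py <<'E'
def plan(p,yaw=None):
    "tool-axis shift (mm) to world p after first turning so tool y points at yaw deg (world)"
    s=read_state(); R=np.array(s['tcp_rot']); a=0
    if yaw is not None:
        a=-np.radians((yaw-np.degrees(np.arctan2(R[1,1],R[0,1]))+90)%180-90)
        R=R@cv2.Rodrigues(np.array([0,0,a]))[0]
    print('t',s['time_s'],'turn z %.3f'%a,'then shift mm',np.round(R.T@(np.array(p)-s['position'])*1000,1),'tilt',np.round(R[:2,2],3),'F',np.round(s['force'],1))
E
python3 -c "
from h import *
d=capture('wrist');R=np.array(d['R']);print(-R.T@d['t'],R[2],read_state()['position'])
plan([.445,.29,.245],83);plan([.565,.094,.2],83)"
```

```text
[0.16539004 0.59922151 0.3843944 ] [ 0.25593422 -0.07418963 -0.96384313] [0.23572238 0.57878567 0.24452635]
t 2.425 turn z -0.159 then shift mm [-242.9 -261.1   -0.4] tilt [ 0. -0.] F [ 0.7 -1.1 -0.4]
t 2.425 turn z -0.159 then shift mm [-385.9 -441.    44.6] tilt [ 0. -0.] F [ 0.7 -1.1 -0.4]
```

```bash
python3 -m jog '0 0 0 0 0 -0.159 0;-35 -37 0 0 0 0 0;-35 -37 0 0 0 0 0;-35 -37 0 0 0 0 0;-35 -37 0 0 0 0 0;-35 -37 0 0 0 0 0;-35 -37 0 0 0 0 0;-33 -39 0 0 0 0 0;0 0 0 0 0 0 0;0 0 0 0 0 0 0'
python3 - <<'E'
from h import *
d=snap('wrist','w1'); s=read_state(); np.savez('w1.npz',**d)
print([(r['conf'],r['at']) for n in('cradle','stacked2') for r in place_of('wrist',n)]); plan([.51,.2,.22],83); plan([.565,.094,.12],83)
E
```

```text
time_s: 3.68
position: [0.4432, 0.2891, 0.2446]
tcp_rot: [[-0.992, 0.129, -0.0], [0.129, 0.992, 0.0], [0.001, 0.0, -1.0]]
force: [-0.4, 1.2, -0.3]
opening: 0.003
grasp_force: 0.0
[(0.71, [0.6911, 0.4801, -0.0032]), (0.59, [0.4907, 0.3073, 0.0316])]
t 3.825 turn z -0.004 then shift mm [-77.9 -81.2  24.5] tilt [-0.  0.] F [0.2 0.3 0.3]
t 3.825 turn z -0.004 then shift mm [-145.4 -179.7  124.5] tilt [-0.  0.] F [0.2 0.3 0.3]
```

View pics/w1.png

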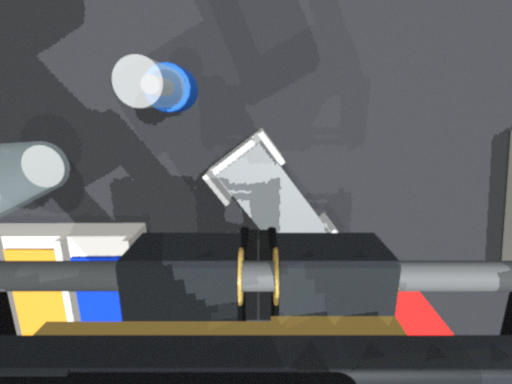

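The wrist view shows the lamp (165,85), cradle near end (240,175), and the tray at lower left; the gripper hides the cradle's far half. The camera sees best behind the gripper, so I move further in +x and look again.

```bash
python3 -m jog '-50 0 0 0 0 0 0;-50 0 0 0 0 0 0;-45 0 0 0 0 0 0;0 0 0 0 0 0 0;0 0 0 0 0 0 0'
python3 - <<'E'
from h import *
d=snap('wrist','w2'); np.savez('w2.npz',**d)
plan([.565,.094,.12],83)
E
```

```text
time_s: 4.45
position: [0.5857, 0.2714, 0.2439]
tcp_rot: [[-0.992, 0.126, -0.002], [0.126, 0.992, -0.0], [0.002, -0.001, -1.0]]
force: [-0.7, -0.4, -0.2]
opening: 0.007
grasp_force: 0.0
t 4.5 turn z -0.004 then shift mm [  -1.7 -178.5  124.2] tilt [-0.002 -0.   ] F [0.3 0.  1.1]
```

View pics/w2.png

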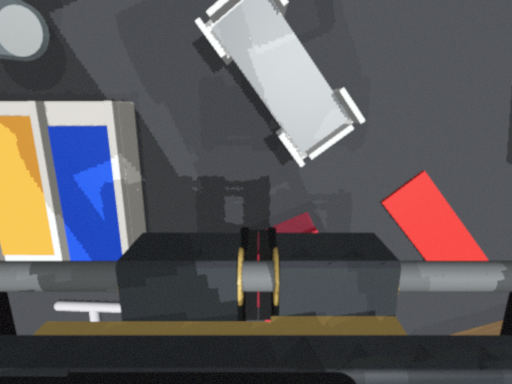

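The cradle shows well here, from its far end (333,140) to its near end (245,12), partly cut at the top. I fit its outline from this picture and the top one.

```bash
cat > e.py <<'E'
from h import *
from scipy.optimize import minimize
np.set_printoptions(precision=4,suppress=True)
def quad(x0,x1,y0,y1,z): return [(x0,y0,z),(x1,y0,z),(x1,y1,z),(x0,y1,z)]
# guide tops: ends, sides
G=[quad(s*78,s*83,-33,33,58) for s in(-1,1)]+[quad(*sorted((s*45,s*83)),*sorted((t*33,t*38)),58) for s in(-1,1) for t in(-1,1)]
Pl=[quad(-75,75,-30,30,40)]
def proj(d,P):
    q=np.array(d['R'])@P.T+np.array(d['t'])[:,None]; q=np.array(d['camera_matrix'])@q; return (q[:2]/q[2]).T
def mask(d,quads,p,S=4):
    c,s=np.cos(p[2]),np.sin(p[2]); m=np.zeros((384*S,512*S),np.uint8)
    for q in quads:
        q=np.array(q)/1000.; w=np.c_[p[0]+c*q[:,0]-s*q[:,1],p[1]+s*q[:,0]+c*q[:,1],q[:,2]]
        cv2.fillPoly(m,[np.round(((proj(d,w)+.5)*S-.5)*8).astype(np.int32)],255,shift=3)
    return cv2.resize(m,(512,384),interpolation=cv2.INTER_AREA)/255.
def fit(ds,p0):
    vs=[cv2.cvtColor(d['color'],cv2.COLOR_RGB2GRAY).astype(float) for d in ds]
    def f(p):
        e=0
        for d,v in zip(ds,vs):
            m=mask(d,G+Pl,p); k=cv2.dilate((m>0).astype(np.uint8),np.ones((9,9)))>0; k[235:]&=d is not None and k.sum()<3000
            # bright inside, dark outside: correlation
            e-=np.corrcoef(m[k],np.minimum(v[k],190))[0,1]
        return e
    best=min((minimize(f,np.array(p0)+[a,b,0],method='Nelder-Mead',options=dict(initial_simplex=np.array(p0)+[[a,b,0],[a+.006,b,0],[a,b+.006,0],[a,b,.05]],xatol=1e-4,fatol=1e-5)) for a in(-.004,.004) for b in(-.004,.004)),key=lambda r:r.fun)
    return best.x,best.fun
if __name__=='__main__':
    w=dict(np.load('w2.npz')); t=capture('top')
    for ds in([w],[t],[w,t]): print(fit(ds,[.489,.308,np.radians(30.5)]))
E
python3 e.py
```

```text
(array([0.4865, 0.308 , 0.5127]), np.float64(-0.8440992641405376))
(array([0.519 , 0.3202, 0.2816]), np.float64(-0.41699442376722806))
(array([0.4867, 0.3081, 0.5101]), np.float64(-1.0954911808569108))
```

```bash
python3 -m jog '0 -58 0 0 0 0 0;0 -58 0 0 0 0 0;-2 -62 20 0 0 0 0;0 0 50 0 0 0 0;0 0 45 0 0 0 0;0 0 0 0 0 0 0;0 0 0 0 0 0 0'; python3 -c "
from h import *
plan([.565,.094,.08],83)"
```

```text
time_s: 5.42
position: [0.5674, 0.0969, 0.1319]
tcp_rot: [[-0.992, 0.126, 0.002], [0.126, 0.992, -0.0], [-0.002, 0.0, -1.0]]
force: [0.8, -0.4, -0.1]
opening: 0.006
grasp_force: 0.0
t 5.425 turn z -0.005 then shift mm [ 2.2 -3.2 51.9] tilt [ 0.002 -0.   ] F [ 0.8 -0.4 -0.1]
```

```bash
python3 -m jog '2 -3 48 0 0 0 0;0 0 6 0 0 0 0;0 0 0 0 0 0 0;0 0 2 0 0 0 0;0 0 2 0 0 0 0;0 0 0 0 0 0 0'
```

```text
time_s: 6.18
position: [0.5648, 0.0935, 0.0729]
tcp_rot: [[-0.992, 0.127, 0.001], [0.127, 0.992, -0.0], [-0.001, 0.0, -1.0]]
force: [0.6, 0.3, 0.2]
opening: 0.006
grasp_force: 0.0
```

```bash
python3 -m jog '0 0 1 0 0 0 0;0 0 1 0 0 0 0;0 0 0 0 0 0 0'
```

```text
time_s: 6.55
position: [0.5647, 0.0935, 0.0724]
tcp_rot: [[-0.992, 0.127, 0.001], [0.127, 0.992, -0.0], [-0.001, 0.0, -1.0]]
force: [-3.1, 0.4, 13.0]
opening: 0.002
grasp_force: 6.4
```

```bash
python3 -m jog '-5 0 0 0 0 0 0;-8 0 0 0 0 0 0;-8 0 0 0 0 0 0;-8 0 0 0 0 0 0;0 0 0 0 0 0 0'; python3 -c "
from h import *
exec(open('b.py').read().split('im=')[0].replace('D={c','D={c',1)) if 0 else None
d=capture('top')
plan([.565,.094,.08],83)"
```

```text
time_s: 7.18
position: [0.5939, 0.0899, 0.0724]
tcp_rot: [[-0.992, 0.127, 0.001], [0.127, 0.992, 0.0], [-0.001, 0.0, -1.0]]
force: [-2.3, 0.7, 11.0]
opening: 0.01
grasp_force: 5.8
t 7.225 turn z -0.006 then shift mm [29.1  0.6 -7.7] tilt [0.002 0.   ] F [-3.  -0.6 10.9]
```

```bash
python3 -m jog '-6 0 0 0 0 0 0;-8 0 0 0 0 0 0;-8 0 0 0 0 0 0;-8 0 0 0 0 0 0;-6 0 0 0 0 0 0;-3 0 0 0 0 0 0;0 0 0 0 0 0 0'; cat > f.py <<'E'
from h import *
import sys
c=sys.argv[1]; z=float(sys.argv[2]); d=snap(c,sys.argv[3]); np.savez(sys.argv[3]+'.npz',**d)
m=cv2.inRange(cv2.cvtColor(d['color'],cv2.COLOR_RGB2HSV),np.array((108,150,60)),np.array((125,255,255)))
cs=max(cv2.findContours(m,0,1)[0],key=cv2.contourArea)[:,0]
w=np.array([at_z(d,p,z)[:2]*1000 for p in cs],np.float32); r=cv2.minAreaRect(w)
print('rect',np.round(r[0],1),np.round(r[1],1),round(r[2],1)); b=cv2.boxPoints(r); print(np.round(b,1).tolist())
uv=np.array([-.122,.9925]); u=np.array([.9925,-.122]); q=w@u; print('along-lane extent',q.min(),q.max(),'deck centre',u@[567,17.5])
E
python3 f.py scene .05 s2
```

```text
time_s: 8.1
position: [0.6318, 0.085, 0.0724]
tcp_rot: [[-0.992, 0.127, -0.0], [0.127, 0.992, 0.0], [0.0, 0.0, -1.0]]
force: [-3.8, 1.0, 11.4]
opening: 0.002
grasp_force: 5.6
rect [654.2  81.1] [ 64.6 152.3] 83.1
[[574.7999877929688, 58.099998474121094], [726.0, 39.900001525878906], [733.7000122070312, 104.0999984741211], [582.5, 122.30000305175781]]
along-lane extent 563.3228994293213 715.6297077407837 deck centre 560.6125000000001
```

View pics/s2.png

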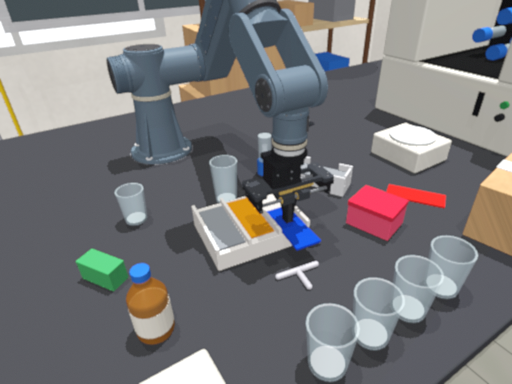

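The scene view shows the blue plate (295,227) sticking out of the far end above the key, about 62 mm clear and flat. Next I lift off, open, and move out over the overhang.

```bash
python3 -m jog '0 0 -10 0 0 0 0;0 0 -30 0 0 0 30;-20 0 0 0 0 0 87;-30 0 0 0 0 0 87;0 0 0 0 0 0 87;0 0 0 0 0 0 87'; python3 f.py top .05 t3; python3 -c "
from h import *
plan([.6817,.0792,.0505],83.1)"
```

```text
time_s: 8.9
position: [0.6801, 0.0786, 0.1098]
tcp_rot: [[-0.992, 0.127, -0.003], [0.127, 0.992, 0.0], [0.003, -0.0, -1.0]]
force: [-0.6, -0.7, -0.4]
opening: 0.487
grasp_force: 0.0
rect [ 743.3 -297.6] [32.2 34.5] 87.5
[[725.4000244140625, -312.8999938964844], [759.9000244140625, -314.3999938964844], [761.2999877929688, -282.20001220703125], [726.7999877929688, -280.70001220703125]]
along-lane extent 756.3687090454102 791.7757896118164 deck centre 560.6125000000001
t 8.95 turn z -0.007 then shift mm [-1.9  0.7 59.3] tilt [-0.003  0.   ] F [-0.   0.  -0.2]
```

```bash
python3 -m jog '-2 0 0 0 0 -0.007 87;0 0 0 0 0 0 87;0 0 0 0 0 0 87;0 0 0 0 0 0 87;0 0 0 0 0 0 87'; python3 f.py scene .05 s4
```

```text
time_s: 9.57
position: [0.6834, 0.0782, 0.1104]
tcp_rot: [[-0.993, 0.121, -0.0], [0.121, 0.993, 0.0], [0.0, -0.0, -1.0]]
force: [-0.3, -0.2, -0.3]
opening: 0.987
grasp_force: 0.0
rect [653.9  80. ] [ 64.4 152. ] 84.1
[[575.0, 55.79999923706055], [726.2000122070312, 40.29999923706055], [732.7999877929688, 104.30000305175781], [581.5999755859375, 119.80000305175781]]
along-lane extent 562.677305633545 715.6297077407837 deck centre 560.6125000000001
```

```bash
python3 -m jog '0 0 40 0 0 0 87;1 1 20 0 0 0 87;0 0 0 0 0 0 87;0 0 0 0 0 0 50;0 0 0 0 0 0 40;0 0 0 0 0 0 40;0 0 0 0 0 0 40;0 0 0 0 0 0 40;0 0 0 0 0 0 40'
```

```text
time_s: 10.75
position: [0.6831, 0.0793, 0.051]
tcp_rot: [[-0.993, 0.12, 0.001], [0.12, 0.993, -0.0], [-0.001, 0.0, -1.0]]
force: [-1.0, -0.5, 3.4]
opening: 0.681
grasp_force: 30.0
```

```bash
python3 -m jog '0 0 -6 0 0 0 40;0 0 -20 0 0 0 40;0 0 -40 0 0 0 40;0 0 -40 0 0 0 40;0 0 0 0 0 0 40;0 0 0 0 0 0 40'; python3 f.py scene .155 s5; python3 -c "
from h import *
plan([.6,-.1,.155],83)"
```

```text
time_s: 11.5
position: [0.6819, 0.0794, 0.1563]
tcp_rot: [[-0.993, 0.12, -0.001], [0.12, 0.993, 0.0], [0.001, -0.0, -1.0]]
force: [-1.2, 0.4, -2.1]
opening: 0.684
grasp_force: 30.0
rect [677.1  81.5] [ 62.3 102.6] 84.7
[[623.0999755859375, 55.20000076293945], [725.2999877929688, 45.70000076293945], [731.0, 107.80000305175781], [628.9000244140625, 117.30000305175781]]
along-lane extent 610.0772026367188 714.1114869918823 deck centre 560.6125000000001
t 11.55 turn z 0.001 then shift mm [  58.9 -188.     0.5] tilt [-0.003  0.   ] F [-0.4  0.3 -1.9]
```

View pics/s5.png

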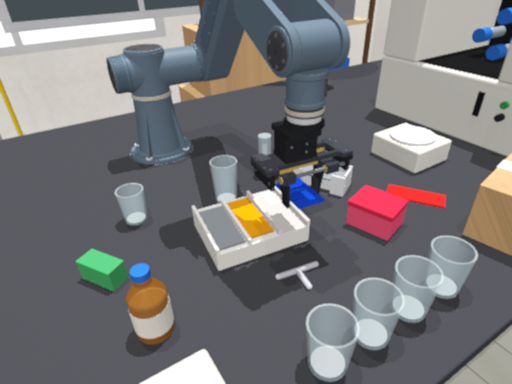

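Blue plate held level at (300,192), clear of the tray. Next I carry it high to the rest.

```bash
python3 -c "
from h import *
plan([.5496,-.298,.2]);plan([.5496,-.298,.2],121.7)"
```

```text
t 11.55 turn z 0.000 then shift mm [  85.5 -390.5  -44.4] tilt [-0.003  0.   ] F [-0.4  0.3 -1.9]
t 11.55 turn z -0.674 then shift mm [ 310.6 -251.8  -44.4] tilt [-0.003  0.   ] F [-0.4  0.3 -1.9]
```

```bash
python3 -m jog '0 0 -44 0 0 0 40;10 -45 0 0 0 0 40;10 -45 0 0 0 0 40;10 -45 0 0 0 0 40;10 -45 0 0 0 0 40;10 -45 0 0 0 0 40;10 -45 0 0 0 0 40;10 -45 0 0 0 0 40;10 -45 0 0 0 0 40;5 -30 0 0 0 -0.14 40;0 0 0 0 0 -0.18 40;0 0 0 0 0 -0.18 40'; python3 -m jog '0 0 0 0 0 -0.17 40;0 0 0 0 0 0 40;0 0 0 0 0 0 40'; python3 -c "
from h import *
plan([.5496,-.298,.1],121.7)"
```

```text
time_s: 13.05
position: [0.5499, -0.2976, 0.1982]
tcp_rot: [[-0.927, -0.374, -0.003], [-0.374, 0.927, 0.003], [0.002, 0.004, -1.0]]
force: [0.4, 0.3, -1.6]
opening: 0.683
grasp_force: 30.0
time_s: 13.42
position: [0.5508, -0.2972, 0.1993]
tcp_rot: [[-0.854, -0.52, -0.002], [-0.52, 0.854, 0.001], [0.001, 0.002, -1.0]]
force: [-0.2, -0.4, -1.8]
opening: 0.686
grasp_force: 30.0
t 13.425 turn z -0.007 then shift mm [ 1.4 -0.3 99.3] tilt [-0.002  0.001] F [-0.2 -0.4 -1.8]
```

```bash
python3 -m jog '1 0 45 0 0 -0.007 40;0 0 45 0 0 0 40;0 0 35 0 0 0 40;0 0 11 0 0 0 40;0 0 0 0 0 0 40;0 0 0 0 0 0 40'; python3 f.py scene .067 s6
```

```text
time_s: 14.18
position: [0.5515, -0.2989, 0.066]
tcp_rot: [[-0.849, -0.528, 0.002], [-0.528, 0.849, -0.002], [-0.001, -0.003, -1.0]]
force: [0.6, -0.4, -1.3]
opening: 0.678
grasp_force: 30.0
rect [ 559.1 -295.8] [82.2 65. ] 35.2
[[506.79998779296875, -292.8999938964844], [544.2999877929688, -346.1000061035156], [611.4000244140625, -298.70001220703125], [573.9000244140625, -245.60000610351562]]
along-lane extent 541.6726980438233 638.6516167297364 deck centre 560.6125000000001
```

View pics/s6.png

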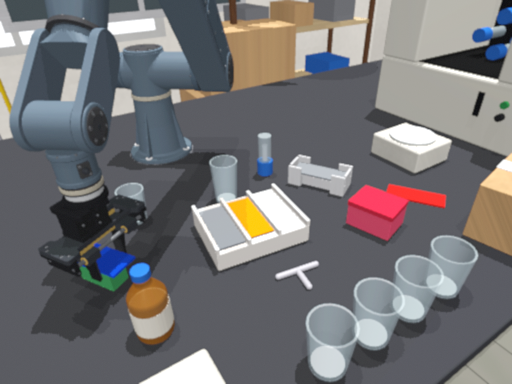

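The blue plate is just above the green block (105,265), aligned. Lower and release.

```bash
python3 -m jog '0 0 5 0 0 0 40;0 0 3 0 0 0 40;0 0 1 0 0 0 40;0 0 0 0 0 0 40;0 0 0 0 0 0 40'
```

```text
time_s: 14.85
position: [0.5505, -0.2982, 0.0562]
tcp_rot: [[-0.849, -0.528, 0.0], [-0.528, 0.849, -0.0], [-0.0, -0.0, -1.0]]
force: [-0.8, 0.2, 4.9]
opening: 0.681
grasp_force: 30.0
```

```bash
python3 -m jog '0 0 0 0 0 0 87;0 0 0 0 0 0 87;0 0 0 0 0 0 87;0 0 0 0 0 0 87;0 0 0 0 0 0 87;0 0 -30 0 0 0 87;0 0 -50 0 0 0 87;0 0 -50 0 0 0 87;-45 0 0 0 0 0 87;-45 0 0 0 0 0 87;0 0 0 0 0 0 87;0 0 0 0 0 0 87'; cat > g.py <<'E'
from h import *
for c,z in(('wrist',.055),('scene',.055),('top',.055)):
    d=snap(c,'r7'+c); np.savez('r7'+c+'.npz',**d)
    m=cv2.inRange(cv2.cvtColor(d['color'],cv2.COLOR_RGB2HSV),np.array((108,150,60)),np.array((125,255,255)))
    for k in sorted(cv2.findContours(m,0,1)[0],key=cv2.contourArea)[-2:]:
        w=np.array([at_z(d,p,z)[:2]*1000 for p in k[:,0]],np.float32); r=cv2.minAreaRect(w)
        print(c,len(k),k[:,0].mean(0).round(),np.round(r[0],1),np.round(r[1],1),round(r[2],1))
    print([(round(r['conf'],2),np.round(r['at'],4)) for r in place_of(c,'blue_plate')][:2])
E
python3 g.py
```

```text
time_s: 16.35
position: [0.6261, -0.2504, 0.1849]
tcp_rot: [[-0.849, -0.528, -0.002], [-0.528, 0.849, 0.0], [0.001, 0.001, -1.0]]
force: [-1.2, 1.4, 0.0]
opening: 0.999
grasp_force: 0.0
wrist 74 [164. 303.] [ 760.6 -269.6] [10.3 18.5] 40.5
wrist 235 [261. 125.] [ 574.3 -282.9] [28.6 59.2] 33.6
[(0.68, array([ 0.5246, -0.316 ,  0.0478]))]
scene 103 [325.  62.] [-450.2 1159.5] [243.2 473.4] 51.4
scene 203 [108. 263.] [ 543.9 -301. ] [207.6  64.9] 33.5
[(0.74, array([ 0.5229, -0.3152,  0.05  ]))]
top 47 [217. 251.] [337.3 199.8] [30.1 46.3] 62.9
top 25 [375. 123.] [ 744.1 -290.9] [19.8 36.6] 62.5
[]
```

View pics/r7wrist.png

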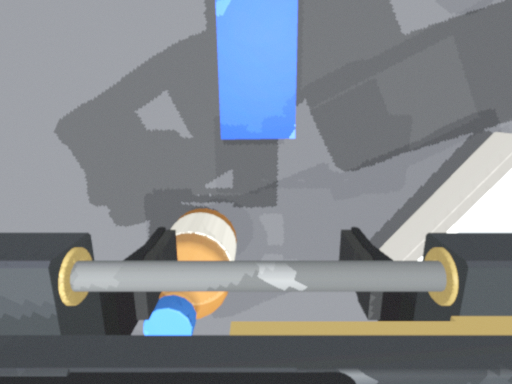

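The wrist view shows the plate flat on the rest, its end edge at row 138 with corners (222,138) and (295,138); the bottle (200,250) stands below between the fingers, tips above it.

```bash
python3 - <<'E'
from h import *
d=dict(np.load('r7wrist.npz'))
m=cv2.inRange(cv2.cvtColor(d['color'],cv2.COLOR_RGB2HSV),np.array((95,70,60)),np.array((125,255,255))); m[180:]=0
k=max(cv2.findContours(m,0,1)[0],key=cv2.contourArea)
w=np.array([at_z(d,p,.055)[:2]*1000 for p in k[:,0]],np.float32); r=cv2.minAreaRect(w); b=cv2.boxPoints(r)
print(r); 
a=np.radians(31.9); u=np.array([np.cos(a),np.sin(a)]); v=np.array([-u[1],u[0]])
print('ext',(w@u).max(),(w@v).min(),(w@v).max())
c=u*((w@u).max()-75)+v*((w@v).min()+(w@v).max())/2; print(c)
plan([c[0]/1000,c[1]/1000,.185],121.8)
E
```

```text
((543.9988403320312, -301.8351745605469), (100.94200897216797, 61.44520950317383), 32.35442352294922)
ext 352.66906547063684 -574.7418819014225 -512.8518211457261
[ 523.09627776 -314.9371522 ]
t 16.65 turn z -0.000 then shift mm [121.1   0.2   0.3] tilt [-0.  0.] F [-0.   0.4  0.3]
```

```bash
python3 -m jog '42 0 0 0 0 0 87;42 0 0 0 0 0 87;37 0 0 0 0 0 87;0 0 50 0 0 0 87;0 0 50 0 0 0 87;0 0 29 0 0 0 87;0 0 0 0 0 0 87;0 0 0 0 0 0 40;0 0 0 0 0 0 40;0 0 0 0 0 0 40;0 0 0 0 0 0 40;0 0 0 0 0 0 40'; python3 -m jog '0 0 0 0 0 0 40;0 0 0 0 0 0 40'
```

```text
time_s: 18.15
position: [0.5245, -0.3148, 0.0575]
tcp_rot: [[-0.849, -0.528, 0.001], [-0.528, 0.849, -0.001], [-0.0, -0.002, -1.0]]
force: [-0.3, 0.4, 6.0]
opening: 0.682
grasp_force: 30.0
time_s: 18.4
position: [0.5245, -0.3148, 0.0575]
tcp_rot: [[-0.849, -0.528, 0.001], [-0.528, 0.849, -0.001], [-0.0, -0.001, -1.0]]
force: [-0.4, 0.5, 6.0]
opening: 0.682
grasp_force: 30.0
```

```bash
python3 -m jog '0 0 -5 0 0 0 40;0 0 -45 0 0 0 40;0 0 -50 0 0 0 40;0 0 -45 0 0 0 40;0 0 0 0 0 0 40;0 0 0 0 0 0 40'; python3 -c "
from h import *
plan([.4867,.308,.205],119.3)"
```

```text
time_s: 19.15
position: [0.5232, -0.3137, 0.2004]
tcp_rot: [[-0.849, -0.528, -0.002], [-0.528, 0.849, 0.002], [0.001, 0.002, -1.0]]
force: [-0.1, 0.3, -0.8]
opening: 0.679
grasp_force: 30.0
t 19.15 turn z 0.045 then shift mm [-272.4  560.1   -3.5] tilt [-0.002  0.002] F [-0.1  0.3 -0.8]
```

```bash
python3 - <<'E'
from e import *
t=capture('top'); s=capture('scene'); w=dict(np.load('w2.npz'))
for ds in([t],[s],[w],[t,s,w]):
    x,f=fit(ds,[.488,.308,np.radians(29.5)]); print(x[:2],np.degrees(x[2]),f)
E
python3 -m jog '-22 45 0 0 0 0.045 40;-23 46 0 0 0 0 40;-23 46 0 0 0 0 40;-23 47 0 0 0 0 40;-23 47 0 0 0 0 40;-23 47 0 0 0 0 40;-22 47 0 0 0 0 40;-22 47 0 0 0 0 40;-22 47 0 0 0 0 40;-22 47 0 0 0 0 40;-20 40 0 0 0 0 40;0 0 0 0 0 0 40'
```

```text
[0.486  0.3063] 29.660693748100485 -0.950142136131821
[0.4825 0.3116] 30.14396075720402 -0.6196837542704421
[0.4861 0.3078] 29.613765105144818 -0.8453313768256405
[0.486  0.3071] 29.8008473101048 -2.3603736952048595
time_s: 20.75
position: [0.4866, 0.2491, 0.1997]
tcp_rot: [[-0.87, -0.493, -0.003], [-0.493, 0.87, -0.0], [0.003, 0.001, -1.0]]
force: [0.4, -0.4, -1.0]
opening: 0.687
grasp_force: 30.0
```

```bash
python3 -c "
from h import *
plan([.486,.307,.105],119.7)"
```

```text
t 20.75 turn z -0.002 then shift mm [-28.4  50.5  94.7] tilt [-0.003 -0.   ] F [ 0.4 -0.4 -1. ]
```

```bash
python3 -m jog '-14 25 0 0 0 -0.002 40;-14 25 0 0 0 0 40;0 0 0 0 0 0 40;0 0 45 0 0 0 40;0 0 45 0 0 0 40;0 0 5 0 0 0 40;0 0 0 0 0 0 40;0 0 0 0 0 0 40'; python3 -c "
from h import *
plan([.486,.307,.105],119.7)
d=snap('wrist','w8');np.savez('w8.npz',**d)
d=snap('scene','s8')
cv2.imwrite('pics/c8.png',np.hstack([cv2.resize(cv2.imread('pics/w8.png'),(400,300)),cv2.resize(cv2.imread('pics/s8.png')[110:230,250:410],(400,300),interpolation=2)]))"
```

```text
time_s: 21.75
position: [0.4893, 0.3039, 0.1081]
tcp_rot: [[-0.871, -0.491, 0.003], [-0.491, 0.871, 0.001], [-0.003, -0.001, -1.0]]
force: [-0.7, -0.1, -1.5]
opening: 0.681
grasp_force: 30.0
t 21.75 turn z -0.006 then shift mm [1.3 4.3 3.1] tilt [0.003 0.001] F [-0.7 -0.1 -1.5]
```

View pics/c8.png

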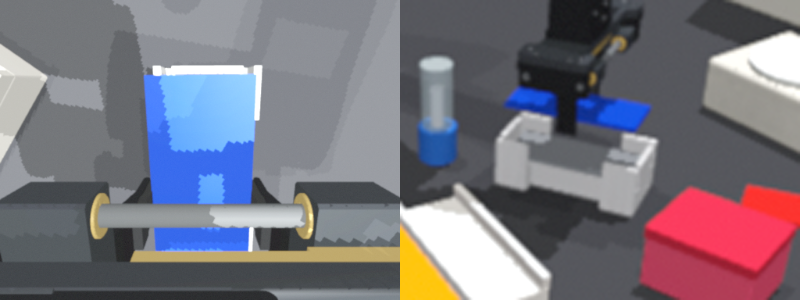

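Wrist view (left half): the held plate's rear end is at row ~75 (cols 145–255), with the cradle's guides just outside it. The scene crop shows the plate level above the cradle. Next I measure the offset in this view.

```bash
python3 - <<'E'
from e import *
d=dict(np.load('w8.npz')); s=read_state(); T=np.array(s['position']); R=np.array(s['tcp_rot'])
hsv=cv2.cvtColor(d['color'],cv2.COLOR_RGB2HSV)
m=cv2.inRange(hsv,np.array((95,70,60)),np.array((125,255,255))); m[160:]=0
k=max(cv2.findContours(m,0,1)[0],key=cv2.contourArea)[:,0]
z=T[2]-.0025
w=np.array([at_z(d,p,z)-T for p in k])@R*1000   # tool axes
w=w[k[:,1]<155]
print('plate tool x max',np.percentile(w[:,0],[90,99,100]),'y',w[:,1].min(),w[:,1].max())
# guides: bright low-sat
g=cv2.inRange(hsv,np.array((0,0,225)),np.array((180,40,255))); g[:, :150]=0; g[:,380:]=0; g[160:]=0
ys,xs=np.nonzero(g); gw=np.array([at_z(d,(x,y),.058) for x,y in zip(xs,ys)]);
a=np.radians(29.7);u=np.array([np.cos(a),np.sin(a)]);v=np.array([-u[1],u[0]])
q=np.c_[gw[:,:2]@u,gw[:,:2]@v]*1000; o=np.array([.486,.307]); q-=[o@u*1000,o@v*1000]
print('guide pix',len(xs),'rows',ys.min(),ys.max(),'cols',xs.min(),xs.max(),'rel cradle x min (exp -83)',np.percentile(q[:,0],[0,2]),'y min/max (exp +-38)',q[:,1].min(),q[:,1].max())
E
```

```text
plate tool x max [76.8965 77.2826 77.2831] y -30.91495631918421 29.594774413361637
guide pix 1801 rows 83 153 cols 196 335 rel cradle x min (exp -83) [-82.9922 -82.7471] y min/max (exp +-38) -37.65741940912949 38.72151835133596
```

```bash
python3 -m jog '-0.5 3.5 3 0 0 -0.006 40;0 0 0 0 0 0 40;0 0 0 0 0 0 40;0 0 0 0 0 0 40'; python3 -c "
from h import *
plan([.4876,.3081,.07],119.7)"
```

```text
time_s: 22.35
position: [0.4865, 0.3072, 0.1033]
tcp_rot: [[-0.868, -0.496, -0.0], [-0.496, 0.868, -0.0], [0.0, -0.0, -1.0]]
force: [0.2, -0.6, -1.5]
opening: 0.677
grasp_force: 30.0
t 22.35 turn z 0.001 then shift mm [-1.4  0.3 33.3] tilt [-0. -0.] F [ 0.2 -0.6 -1.5]
```

```bash
python3 -m jog '-1.4 0.3 20 0 0 0 40;0 0 14 0 0 0 40;0 0 0 0 0 0 40;0 0 0 0 0 0 40;0 0 0 0 0 0 40'; python3 -c "
from h import *
plan([.4876,.3081,.0475],119.7)
d=snap('wrist','w9')
T=np.array(read_state()['position']); R=np.array(read_state()['tcp_rot'])
hsv=cv2.cvtColor(d['color'],cv2.COLOR_RGB2HSV)
m=cv2.inRange(hsv,np.array((95,70,60)),np.array((125,255,255))); m[160:]=0
k=max(cv2.findContours(m,0,1)[0],key=cv2.contourArea)[:,0]
w=np.array([at_z(d,p,T[2]-.0025)-T for p in k])@R*1000
print(w[:,0].max(),w[:,1].min(),w[:,1].max())
g=cv2.inRange(hsv,np.array((0,0,225)),np.array((180,40,255))); g[:, :150]=0; g[:,380:]=0; g[160:]=0
ys,xs=np.nonzero(g); gw=np.array([at_z(d,(x,y),.058)-T for x,y in zip(xs,ys)])@R*1000; print('guides tool x max',gw[:,0].max(),'y',gw[:,1].min(),gw[:,1].max())"
```

```text
time_s: 22.98
position: [0.4881, 0.3082, 0.0699]
tcp_rot: [[-0.868, -0.496, 0.001], [-0.496, 0.868, 0.0], [-0.001, -0.0, -1.0]]
force: [-0.1, 0.1, -1.5]
opening: 0.683
grasp_force: 30.0
t 22.975 turn z 0.001 then shift mm [ 0.5  0.1 22.4] tilt [0.001 0.   ] F [-0.1  0.1 -1.5]
77.41030912837992 -30.118314680975338 30.01905937000547
guides tool x max 85.18920396625049 y -37.60449422323556 38.64672286827253
```

```bash
python3 -m jog '0 0.4 8 0 0 0 40;0 0 8 0 0 0 40;0 0 4 0 0 0 40;0 0 1 0 0 0 40;0 0 1 0 0 0 40;0 0 0 0 0 0 40;0 0 0 0 0 0 40'
```

```text
time_s: 23.9
position: [0.4895, 0.3093, 0.0511]
tcp_rot: [[-0.868, -0.497, 0.006], [-0.497, 0.868, 0.002], [-0.006, -0.001, -1.0]]
force: [-2.6, -1.0, 23.4]
opening: 0.684
grasp_force: 30.0
```

```bash
python3 -m jog '0 0 -1.5 0 0 0 40;0 0 0 0 0 0 40'; python3 -c "
from h import *
d=snap('wrist','w10');e=snap('scene','s10')
cv2.imwrite('pics/c10.png',np.hstack([cv2.resize(cv2.imread('pics/w10.png')[60:180,170:370],(400,240),interpolation=2),cv2.resize(cv2.imread('pics/s10.png')[140:212,270:390],(400,240),interpolation=2)]))"
```

```text
time_s: 24.15
position: [0.4895, 0.3092, 0.0511]
tcp_rot: [[-0.868, -0.496, 0.005], [-0.496, 0.868, 0.002], [-0.005, -0.001, -1.0]]
force: [-1.3, -0.5, 13.0]
opening: 0.687
grasp_force: 30.0
```

View pics/c10.png

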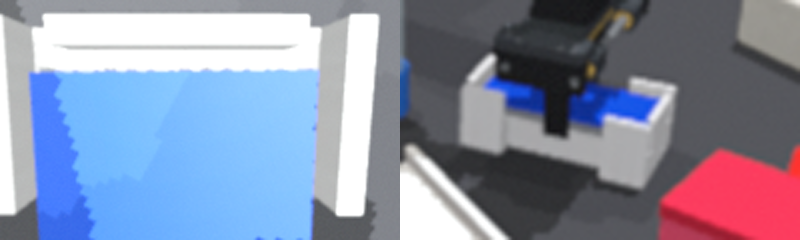

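```bash
cat > k.py <<'E'
from e import *
import sys
d=capture('wrist')
a=np.radians(29.7);u=np.array([np.cos(a),np.sin(a)]);v=np.array([-u[1],u[0]]);o=np.array([.4862,.3073])
hsv=cv2.cvtColor(d['color'],cv2.COLOR_RGB2HSV)
m=cv2.inRange(hsv,np.array((95,70,60)),np.array((125,255,255))); m[160:]=0
k=max(cv2.findContours(m,0,1)[0],key=cv2.contourArea)[:,0]
for z in(.045,.05,.055):
    w=np.array([at_z(d,p,z)[:2]-o for p in k])*1000; e=w[(w@u)<-60]
    print(z,'end x',np.percentile(w@u,2),'y near end',(e@v).min(),(e@v).max(),'width',np.ptp(e@v))
g=cv2.inRange(hsv,np.array((0,0,225)),np.array((180,40,255))); g[:, :150]=0; g[:,380:]=0; g[160:]=0
ys,xs=np.nonzero(g); gw=np.array([at_z(d,(x,y),.058)[:2]-o for x,y in zip(xs,ys)])*1000; print('guides',(gw@u).min(),(gw@v).min(),(gw@v).max())
E
python3 k.py; python3 -c "
from h import *
s=read_state();print(s['force'],s['moment'])"
```

```text
0.045 end x -73.305915615433 y near end -31.13475955434259 30.581138431167787 width 61.71589798551038
0.05 end x -73.19327893687961 y near end -30.046653976398186 29.54924442527772 width 59.59589840167591
0.055 end x -73.08064225832622 y near end -28.958548398453782 28.517350419387625 width 57.47589881784141
guides -83.11233925136116 -37.70765051179777 38.44921240737883
[-0.64942307 -0.29843195 13.33634529] [ 0.00022114  0.09872185 -0.01490092]
```

```bash
python3 -m jog '0 0 -1.5 0 0 0 40;0 0 0 0 0 0 40'; python3 -m jog '0 0 -1 0 0 0 40;0 0 0 0 0 0 40'
```

```text
time_s: 24.55
position: [0.4889, 0.309, 0.0511]
tcp_rot: [[-0.868, -0.496, 0.003], [-0.496, 0.868, 0.001], [-0.004, -0.001, -1.0]]
force: [0.9, 0.4, 7.2]
opening: 0.683
grasp_force: 30.0
time_s: 24.8
position: [0.4877, 0.3085, 0.0512]
tcp_rot: [[-0.868, -0.496, 0.0], [-0.496, 0.868, 0.0], [-0.0, -0.0, -1.0]]
force: [2.0, 0.9, 1.7]
opening: 0.684
grasp_force: 30.0
```

```bash
python3 -m jog '0 0 0 0 0 0 64;0 0 0 0 0 0 70;0 0 0 0 0 0 87;0 0 0 0 0 0 87;0 0 0 0 0 0 87;0 0 0 0 0 0 87'; python3 k.py
```

```text
time_s: 25.55
position: [0.4874, 0.3084, 0.0514]
tcp_rot: [[-0.868, -0.496, -0.0], [-0.496, 0.868, -0.0], [0.0, 0.0, -1.0]]
force: [0.0, 0.2, -0.6]
opening: 0.998
grasp_force: 0.0
0.045 end x -75.16914633778359 y near end -30.086672121462197 30.054634042204512 width 60.14130616366671
0.05 end x -75.0429004891145 y near end -29.031248679223673 29.053627276860734 width 58.0848759560844
0.055 end x -74.91665464044534 y near end -27.97582523698514 28.052620511516967 width 56.02844574850211
guides -83.23002417500955 -37.72192345837275 38.450345160899836
```

```bash
python3 -m jog '0 0 -10 0 0 0 87;0 0 -40 0 0 0 87;0 0 -50 0 0 0 87;0 0 -50 0 0 0 87;-50 0 0 0 0 0 87;-50 0 0 0 0 0 87;0 0 0 0 0 0 87;0 0 0 0 0 0 87'; python3 - <<'E'
from h import *
ob=[]
for c in('wrist','top','scene'):
    d=snap(c,'z'+c)
    m=cv2.inRange(cv2.cvtColor(d['color'],cv2.COLOR_RGB2HSV),np.array((95,70,60)),np.array((125,255,255)))
    if c=='wrist': m[230:]=0
    n,l,st,ce=cv2.connectedComponentsWithStats(m)
    for i in sorted(range(1,n),key=lambda i:-st[i,4])[:3]:
        k=cv2.findContours((l==i).astype(np.uint8),0,1)[0][0][:,0]
        r=cv2.minAreaRect(np.array([at_z(d,p,.045)[:2]*1000 for p in k],np.float32)); print(c,ce[i].round(),st[i,4],np.round(r[0],1),np.round(r[1],1),round(r[2],1))
    print([(round(r['conf'],2),np.round(r['at'],4)) for r in place_of(c,'blue_plate')][:2])
cv2.imwrite('pics/zz.png',np.hstack([cv2.resize(cv2.imread('pics/zwrist.png'),(400,300)),cv2.resize(cv2.imread('pics/zscene.png'),(400,300))]))
E
```

```text
time_s: 26.6
position: [0.5732, 0.3576, 0.2012]
tcp_rot: [[-0.868, -0.496, -0.002], [-0.496, 0.868, -0.001], [0.002, 0.0, -1.0]]
force: [-0.1, -0.1, 0.2]
opening: 1.002
grasp_force: 0.0
wrist [257.  78.] 11494 [494.7 312.7] [128.6  62.1] 30.1
[(0.71, array([0.4885, 0.3063, 0.0381]))]
top [184. 202.] 995 [486.  306.5] [151.8  64.6] 29.6
top [325. 371.] 200 [  -7.2 -118.6] [73.  39.7] 27.1
top [216. 250.] 144 [341.1 208.1] [47.2 48.4] 46.0
[(0.67, array([0.4841, 0.3126, 0.0401]))]
scene [325.  62.] 717 [-474.7 1180.6] [252.1 505. ] 50.1
scene [320. 170.] 550 [482.4 308. ] [146.8  77.7] 27.9
scene [203.  20.] 469 [-2931.7  1582.4] [ 218.6 3283. ] 62.4
[(0.98, array([0.4863, 0.3063, 0.04  ]))]
```

View pics/zz.png

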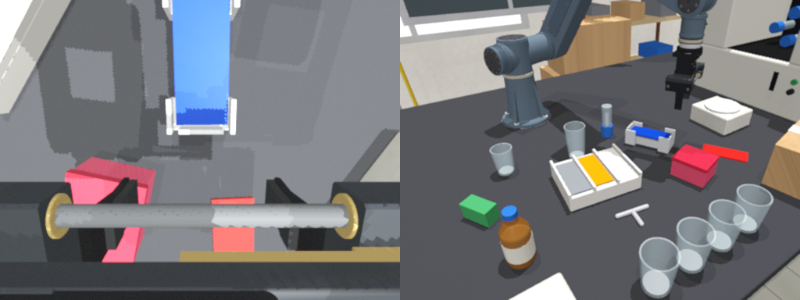

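The plate lies flat in the cradle, centred between all the guides. Top view gives (486,306.5) at 29.6°, matching the cradle, and nothing else has moved. Handing in.

```bash
python3 -c "
from rig import *
print(hand_in())"
```

```text
the job is handed in; nothing more can be done
None
```

The job is handed in at about 27 s: the blue plate went from its lane to the rest block, then into the cradle, and the last pictures show it flat and centred on the two plates with everything else in place (no verdict was returned).

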